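Sort the carry tray, shut the drawer and hold the tray out level

TASK

The red staple pack does not belong in the carry tray: take it out, stand it upright in the open drawer of the green chest, let go of it, and slide the drawer fully shut. Then lift the carry tray by its black handle bar, with the blue tin of seat bolts still in it, to at least 12 cm above the bench and finish while still holding it there, steady and level, for the mechanic to take. Keep the tray level throughout and leave the spray can, the mallet and the bearing ring where they are.

Things in the scene. Friction and masses are not known exactly. Their poses are not given: they have to be found in the camera images.
- pack_center (a point): Centre of the staple pack: upright red box with a small white patch on its lid, 50 x 36 x 56 mm (own x, y, z), rigid, about 0.12 kg. 28 mm above its underside; z up. It starts standing on the tray's floor, on one side of the handle bar, sides parallel to the tray's; best grasped across its 36 mm (y), above the tray's rim.
- tin_center (a point): Centre of the blue round tin with a steel lid disc, 60 mm diameter, 30 mm high, about 0.12 kg, loose. The point lies 15 mm above its underside. It starts on the tray's floor on the other side of the handle bar from the pack and stays in the tray.
- tray_floor (a point): Carry tray of bare aluminium, loose, about 0.5 kg, 200 x 200 mm outside, walls 4 mm thick, 25 mm high. The point is the centre of its inner floor, 4 mm above its underside; z up, y along the handle bar. It starts flat on the bench (z = 0). Two upright strips, 24 mm wide in x, 6 mm thick, at y = -93 and +93 mm, carry the bar.
- tray_handle (a point): Middle of the tray's black handle bar, 16 mm wide (x), 18 mm high, 180 mm long (tray's y axis), fixed to the tray straight above its centre. The point is the bar's centre, 75 mm above the tray's underside; the bar's underside is at 66 mm, its top at 84 mm. Tray's axes.
- chest: Green steel drawer chest with a yellow top plate, one drawer, fixed to the bench; 280 mm deep (x), 260 mm wide (y), 113 mm high. Origin at the centre of its underside; z up, its drawer opens along -x, towards the robot. The cover over the drawer begins 125 mm from the origin in -x.
- drawer_floor (a point): Centre of the drawer's inner floor, moves with the drawer; chest's axes. The drawer's inside is 235 mm long (x), 218 mm wide (y), 66 mm deep. The front wall's inner face is 117 mm, the front panel's outer face 138 mm from this point in -x. The panel's top is 75 mm above this point. Open at the top from the front wall back to the edge of the chest's cover, about as far as the joint value.
- chest_drawer0_handle (a point): Middle of the drawer's steel bar handle, 120 mm long along y, its axis 35 mm in front (-x) of the front panel's face, 11 mm thick, 25 mm below the panel's top, on two posts. Same axes as the drawer; moves with it. It can be pushed in +x to shut the drawer.
- chest_drawer0 (a joint): How far the drawer is open, in m: 0 is fully shut (a stop), up to 0.198 open; it starts 0.15 to 0.185 open. It slides against about 1 N of friction and stays where it is left.
- spray_center (a point): Centre of the orange spray can, 60 mm diameter, 170 mm tall, upright on the bench. The point is 85 mm above its underside. Leave it alone.
- mallet_mid (a point): Mallet with a rubber head, 220 mm long, lying on the bench; the point is its middle, 13 mm above its underside, handle towards its -x. Leave it alone.
- bearing: Steel bearing ring, 62 mm outside diameter, 18 mm high, lying flat on the bench between tray and chest; origin at the centre of its underside. Leave it alone.

How it is judged:
On the way, in this order (a step that is already met when the one before it is completed fails the run):
1. the red pack stands upright on the floor of the open drawer, released, while the drawer is still open (x of pack_center in the frame of drawer_floor between -0.124 and 0.124 m and y of pack_center in the frame of drawer_floor between -0.11 and 0.11 m and z of pack_center in the frame of drawer_floor between 0.018 and 0.04 m and angle between pack_center's own z axis and vertical below 0.2 rad and contact force between the fingers and pack below 0.1 N and linear speed of pack below 0.03 m/s and value of joint chest_drawer0 above 0.05 m), for 0.2 s.
2. the drawer is fully shut with the tray still standing on the bench (value of joint chest_drawer0 below 0.006 m and height (world z) of tray_floor below 0.03 m and x of pack_center in the frame of drawer_floor between -0.124 and 0.124 m and y of pack_center in the frame of drawer_floor between -0.11 and 0.11 m and z of pack_center in the frame of drawer_floor between 0.018 and 0.04 m and angle between pack_center's own z axis and vertical below 0.2 rad), for 0.2 s.
At the end, for the whole second after the job is handed in: Pack upright (0.2 rad) on the drawer's floor, drawer shut to 6 mm; fingers hold the tray, its inner floor over 115 mm above the bench, level to 0.12 rad, still (0.03 m/s, 0.15 rad/s), clear of the chest, tin in it (x of pack_center in the frame of drawer_floor between -0.124 and 0.124 m and y of pack_center in the frame of drawer_floor between -0.11 and 0.11 m and z of pack_center in the frame of drawer_floor between 0.018 and 0.04 m and angle between pack_center's own z axis and vertical below 0.2 rad and value of joint chest_drawer0 below 0.006 m and x of tin_center in the frame of tray_floor between -0.096 and 0.096 m and y of tin_center in the frame of tray_floor between -0.096 and 0.096 m and z of tin_center in the frame of tray_floor between 0.005 and 0.035 m and height (world z) of tray_floor above 0.115 m and angle between tray_floor's own z axis and vertical below 0.12 rad and linear speed of tray below 0.03 m/s and angular speed of tray below 0.15 rad/s and contact force between the fingers and tray above 1 N and contact force between tray and chest below 0.1 N); the arm keeps its last pose, push and grip.
It fails at once if the tray is tipped by more than 0.3 rad (angle between tray_floor's own z axis and vertical above 0.3 rad).
It fails at once if the spray can, mallet or bearing ring is moved by more than 30 mm or the can is tipped (distance of any of spray_center, mallet_mid, bearing from where it was at the start of the episode above 0.03 m or angle between spray_center's own z axis and vertical above 0.3 rad).
It also fails if it takes over 72 s, if anything falls off the work surface, if the arm or the gripper's body presses on something with over 40 N, if the wrist force passes 120 N, or if a joint passes its speed limit or range.

ROBOT

A 6-joint arm with a two-finger parallel gripper is mounted at the origin on the work surface. World frame = base frame: x ahead of the robot, y to its left, z up, the work surface at z = 0. Lengths are in m, angles in rad, forces in N, time in s.
With the tool pointing down it reaches from about 0.375 to 0.825 m from the base axis. Payload 5.5 kg.
Tool frame: the origin (TCP) lies midway between the tips of the shut fingers; the grasp point (between the pads) lies 19 mm behind it; z points along the fingers, y is the direction in which the jaws open and shut (so a half turn about z gives the same grasp; the last joint's range is limited). The gripper opens to 85 mm and grips with 20 to 120 N. Pads are 22 mm wide; open, the fingers measure 114 mm over their backs; the gripper's body (76 mm by 85 mm) begins 54 mm behind the grasp point. The pads swing forward as they close: fully open they stand 13 mm farther back than shut.
Start: joints at [-1.13, 0.314, -0.047, 1.21, 0, 1.571], TCP at [0.256, -0.543, 0.231] pointing down, gripper open.
Joint ranges: [-2.67, 2.67], [-0.69, 1.73], [-1.03, 1.25], [-2.08, 2.16], [-1.42, 1.45], [-3.14, 3.14]. Speed limits (rad/s): [2.39, 2.39, 3.01, 3.14, 3.14, 3.14].

INTERFACE

Orientations are given as a rotation vector (axis times angle).
In Python, from bench import r, grab_frame gives the robot as it stands.
- The arm moves only by the tool carry_out, never from a script. Its argument "deltas" is one flat list of numbers, 7 for each row, row after row: the gripper command: -1 is fully open, 1 is shut, values between are in proportion, then the shift along the tool's x, y, z in mm, then the turn, a rotation vector about the tool's x, y, z in degrees. A call has 1 to 8 rows; each row is the pose to reach, as a shift and turn from the pose measured when the call began, along the tool's axes at that moment; what a row does not reach only later rows make up. A row lasts 1/8 s, in which the tool goes at most 62.5 mm and 10.7 degrees, less where a joint would pass 70% of its speed; a pose out of reach is approached as far as the arm can. A call with a gripper value outside its range is refused whole. The fingers move at their own pace and stop on an object; "squeeze" is the grip in N (left out, the last holds). Time passes only in rows, so rows that repeat a pose let the fingers close. It gives the time, the measured TCP pose, the force and the opening at its end, in the units of the state.
- r.state(): the state, without advancing time (a new reading comes with each control period).
- grab_frame(name): name is "side" or "top" or "wrist"; returns a dict with "image" (400x640x3 uint8, blue, green, red), "mtx" (3x3 intrinsics, pixels), "distortion" ([k1, k2, p1, p2, k3] as OpenCV has them; the pictures are not rectified), "R" (3x3) and "t" (3): a world point X has camera coordinates R X + t. Camera axes: x right, y down, z forward; pixel columns grow to the right and rows downward; lengths in m; the calibration is good to about 2 mm. A picture is of the moment at which its call begins. There is no depth.
- r.finish_job(): hands the job in, once; it reports no verdict.
The state is a dict: "t": time; "joint_pos": joint angles; "joint_velocities": joint speeds; "tau": joint torques, N m; "eef_pos": TCP position; "tool_rot": TCP orientation; "wrist_force": force on the tool from outside, world axes, zero at the start; "ft_torque": the same for the moment, N m; "width": opening from 0.0 (shut) to 1.0 (fully open).
Only numpy, scipy, OpenCV 4.12 (cv2) and the standard library are available. Lean on these libraries where they do the work, as an engineer would, in place of code of your own. Each camera call takes 0.05 s, during which the arm holds its last target. There are 200 camera calls.

## Working session

There is one attempt and no reset: what is moved stays moved. The work goes in short steps, Python scripts to look and compute and a tool call to move; the robot and the scene stay as the last step left them, time stands still between calls to the robot, and variables do not carry over. Pictures are saved under pics/ and viewed, about 8 in all and at most 12, crops included, and the job is handed in when it is done.

Besides the shell and the picture viewer there is one more tool, called after "Emit:" as a command line: name --argument value ..., lists and objects as JSON in quotes. carry_out: Moves the arm, as the interface text tells. Its arguments: {"type":"object","properties":{"deltas":{"type":"array","items":{"type":"number"}},"squeeze":{"type":"number"}},"required":["deltas"]}

```bash
ls; mkdir -p pics; python3 - <<'E'
from bench import r, grab_frame
import cv2,pickle
print(r.state())
for n in("top","side"):
    f=grab_frame(n); cv2.imwrite(f"pics/{n}0.png",f["image"]); pickle.dump(f,open(f"{n}0.pkl","wb")); print(n,f["mtx"],f["distortion"],f["R"],f["t"])
E
```

```text
pics
{'t': 0.0, 'joint_pos': array([-1.12997663e+00,  3.14220798e-01, -4.81009685e-02,  1.21017522e+00,
       -5.81171031e-06,  1.57075849e+00]), 'joint_velocities': array([-6.40238709e-04,  1.09585314e-03, -5.24327467e-04, -7.84862207e-04,
        5.85877740e-04,  1.96773856e-05]), 'tau': array([-3.57829094e-04, -5.39592505e+01,  3.39747047e+01,  1.92263431e-02,
       -1.28468573e-04,  4.46288723e-06]), 'eef_pos': array([ 0.25575944, -0.54211778,  0.23042809]), 'tool_rot': array([-3.06395983e+00, -6.86540487e-01,  5.92592351e-04]), 'wrist_force': array([0.2989257 , 0.60148832, 0.05390719]), 'ft_torque': array([ 0.02521544,  0.01306237, -0.002488  ]), 'width': 0.9966343742515283}
top [[447.58751916   0.         323.19026502]
 [  0.         447.58751916 200.31408171]
 [  0.           0.           1.        ]] [0.03053042 0.         0.         0.         0.        ] [[ 0.01675269 -0.99964684  0.02062851]
 [-0.99848633 -0.01780709 -0.05203794]
 [ 0.0523869  -0.01972551 -0.99843203]] [-0.06672932  0.57872637  1.20849414]
side [[507.40546658   0.         316.55676013]
 [  0.         507.40546658 199.6201146 ]
 [  0.           0.           1.        ]] [0.02030407 0.         0.         0.         0.        ] [[-0.96692612 -0.25468144  0.01382904]
 [-0.18659844  0.66939538 -0.7190903 ]
 [ 0.17388186 -0.69788767 -0.69477903]] [0.56426842 0.18766187 1.12631067]
```

View pics/top0.png

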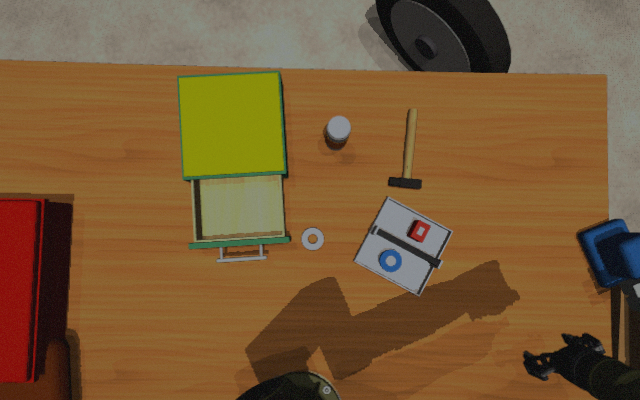

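View pics/side0.png

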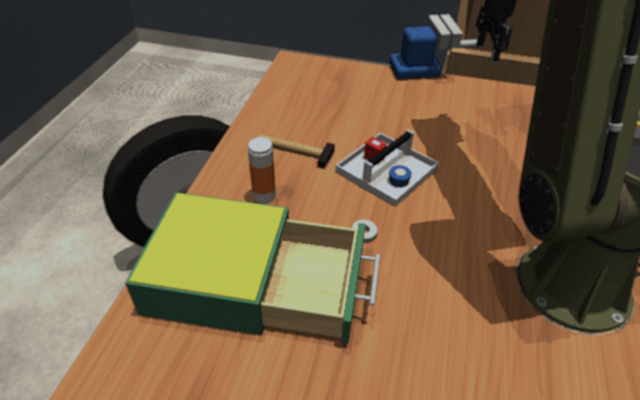

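The top view shows the tray around (403,246), with the bar from (374,231) to (440,263). The pack lid is at (419,231) and the tin at (390,260). The drawer is open, with its front panel at about (190..290,242) and the ring at (313,239). Next I'll turn these pixels into world positions.

```bash
cat > h.py <<'E'
import numpy as np,cv2,pickle
from bench import r,grab_frame
from scipy.spatial.transform import Rotation as Ro
def w(f,px,z):
    u=cv2.undistortPoints(np.array(px,float).reshape(-1,1,2),f["mtx"],np.array(f["distortion"])).reshape(-1,2)
    R=np.array(f["R"]);t=np.array(f["t"]).ravel();c=-R.T@t
    d=np.c_[u,np.ones(len(u))]@R
    return c+d*((z-c[2])/d[:,2])[:,None]
def proj(f,X): return cv2.projectPoints(np.array(X,float).reshape(-1,3),cv2.Rodrigues(np.array(f["R"]))[0],np.array(f["t"]).ravel(),f["mtx"],np.array(f["distortion"]))[0].reshape(-1,2)
def blob(f,lo,hi,box):
    x0,y0,x1,y1=box; h=cv2.cvtColor(f["image"][y0:y1,x0:x1],cv2.COLOR_BGR2HSV)
    m=cv2.inRange(h,lo,hi); p=np.argwhere(m)[:,::-1]+[x0,y0]; return p.astype(np.float32)
def totool(d):
    s=r.state();return Ro.from_rotvec(s["tool_rot"]).inv().apply(np.asarray(d))*1000
E
python3 - <<'E'
from h import *
np.set_printoptions(precision=4,suppress=True)
f=pickle.load(open("top0.pkl","rb"))
print("yellow",w(f,[(179,76),(279,71),(286,175),(183,179)],.113))
print("bar",w(f,[(374,231),(440,263)],.084))
print("tray rim",w(f,[(389,198),(452,232),(420,295),(355,262)],.025))
print("drawer handle",w(f,[(219,260),(267,258)],.06))
p=blob(f,(0,120,80),(8,255,255),(400,210,440,250));q=blob(f,(170,120,80),(180,255,255),(400,210,440,250));p=np.r_[p,q]
print("pack",len(p),cv2.minAreaRect(p),w(f,[cv2.minAreaRect(p)[0]],.056))
p=blob(f,(100,120,60),(125,255,255),(370,240,410,280));print("tin",w(f,[cv2.minEnclosingCircle(p)[0]],.03))
print("spray",w(f,[(338,126)],.17),"ring",w(f,[(313,239)],.018),"mallet",w(f,[(405,183),(412,110)],.02))
y=blob(f,(25,150,80),(33,255,255),(150,50,300,190)); print(cv2.minAreaRect(y))
g=cv2.resize(f["image"][170:310,170:470],None,fx=2.6,fy=2.6,interpolation=cv2.INTER_CUBIC);cv2.imwrite("pics/topcrop.png",g)
E
```

```text
yellow [[0.8823 0.3144 0.113 ]
 [0.902  0.0631 0.113 ]
 [0.6369 0.04   0.113 ]
 [0.6218 0.2966 0.113 ]]
bar [[ 0.4993 -0.1877  0.084 ]
 [ 0.4202 -0.3584  0.084 ]]
tray rim [[ 0.5888 -0.2356  0.025 ]
 [ 0.4995 -0.4075  0.025 ]
 [ 0.329  -0.3212  0.025 ]
 [ 0.4143 -0.1451  0.025 ]]
drawer handle [[0.4173 0.2125 0.06  ]
 [0.4242 0.0883 0.06  ]]
pack 203 ((419.80963134765625, 230.7821044921875), (13.545710563659668, 18.760807037353516), 28.300758361816406) [[ 0.5016 -0.3127  0.056 ]]
tin [[ 0.4203 -0.2386  0.03  ]]
spray [[ 0.7517 -0.0864  0.17  ]] ring [[ 0.474  -0.0308  0.018 ]] mallet [[ 0.631  -0.2799  0.02  ]
 [ 0.8335 -0.2975  0.02  ]]
((230.54257202148438, 123.95197296142578), (98.39521789550781, 99.75634765625), 86.53176879882812)
```

View pics/topcrop.png

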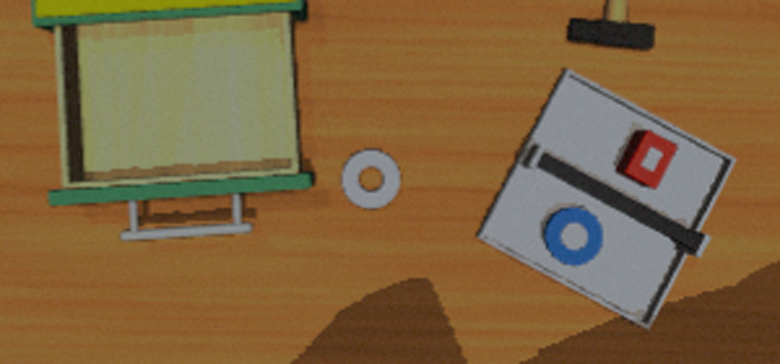

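Tray centre is about (0.459,-0.275) with yaw around -26°. The pack is near (0.502,-0.313), its 36 mm side along the bar. Chest yaw is about 3.5°. I'll move above the pack with a small turn, which also shows the wrist sign.

Emit:
carry_out --deltas '[-1, 55, -18, 0, 0, 0, 2, -1, 110, -36, 0, 0, 0, 4, -1, 165, -54, 0, 0, 0, 6, -1, 220, -70, 0, 0, 0, 8, -1, 270, -87, 0, 0, 0, 10, -1, 320, -103, 0, 0, 0, 10, -1, 320, -103, 0, 0, 0, 10]' --squeeze 40

```text
t: 0.98
eef_pos: [0.5033, -0.3098, 0.2301]
tool_rot: [-3.11, -0.425, 0.001]
wrist_force: [-0.2, -0.5, 0.0]
width: 0.999
```

```bash
cat >> h.py <<'E'
np.set_printoptions(precision=4,suppress=True)
def goal(p,yaw):
    """TCP goal, world; yaw of tool y (deg, mod 180). prints shift mm & turn in tool axes"""
    s=r.state();R=Ro.from_rotvec(s["tool_rot"]);x=R.as_matrix()
    a=np.degrees(np.arctan2(x[1,1],x[0,1]))
    for k in(0,180):
        b=np.radians(yaw+k);y=np.array([np.cos(b),np.sin(b),0]);z=np.array([0,0,-1.]);T=np.c_[np.cross(y,z),y,z]
        print("shift",totool(np.array(p)-s["eef_pos"]).round(1),"turn",np.degrees((R.inv()*Ro.from_matrix(T)).as_rotvec()).round(1))
    print("yaw",a.round(1),"q",np.degrees(s["joint_pos"]).round(1),s["eef_pos"],"F",s["wrist_force"].round(1),"w",s["width"].round(3),"t",s["t"])
E
python3 -c "
from h import *
goal([.5016,-.3127,.17],63.5)"
```

```text
shift [-2.4  2.5 60.1] turn [  -0.1   -0.2 -138. ]
shift [-2.4  2.5 60.1] turn [-0.1  0.1 42. ]Traceback (most recent call last):
  File "<string>", line 3, in <module>
    goal([.5016,-.3127,.17],63.5)
    ~~~~^^^^^^^^^^^^^^^^^^^^^^^^^
  File "h.py", line 23, in goal
    print("yaw",a.round(1),"q",np.degrees(s["joint_pos"]).round(1),s["eef_pos"],"F",s["wrist_force"].round(1),"w",s["width"].round(3),"t",s["t"])
                                                                                                                  ^^^^^^^^^^^^^^^^
AttributeError: 'float' object has no attribute 'round'
```

```bash
sed -i 's/s\["width"\].round(3)/round(s["width"],3)/' h.py
python3 -c "
from h import *
goal([.5016,-.3127,.17],63.5)"
```

```text
shift [-2.4  2.5 60.1] turn [  -0.1   -0.2 -138. ]
shift [-2.4  2.5 60.1] turn [-0.1  0.1 42. ]
yaw -74.5 q [-31.7  17.1  -4.   69.    0.1 132.8] [ 0.5033 -0.3098  0.2301] F [-0.2 -0.5  0. ] w 0.999 t 0.975
```

Emit:
carry_out --deltas '[-1, 0, 0, 0, 0, 0, -10, -1, 0, 0, 0, 0, 0, -20, -1, 0, 0, 0, 0, 0, -30, -1, 0, 0, 0, 0, 0, -40, -1, 0, 0, 0, 0, 0, -50, -1, 0, 0, 0, 0, 0, -60, -1, 0, 0, 0, 0, 0, -70, -1, -2, 2, 0, 0, 0, -78]'

```text
t: 1.98
eef_pos: [0.5008, -0.3129, 0.2297]
tool_rot: [-2.145, -2.291, -0.001]
wrist_force: [-0.9, -1.0, 0.9]
width: 0.996
```

Emit:
carry_out --deltas '[-1, 0, 0, 0, 0, 0, -10, -1, 0, 0, 0, 0, 0, -20, -1, 0, 0, 0, 0, 0, -30, -1, 0, 0, 0, 0, 0, -40, -1, 0, 0, 0, 0, 0, -50, -1, 0, 0, 0, 0, 0, -60, -1, 0, 0, 0, 0, 0, -60, -1, 0, 0, 0, 0, 0, -60]'

```text
t: 2.98
eef_pos: [0.5004, -0.3133, 0.2295]
tool_rot: [-0.718, -3.056, -0.003]
wrist_force: [-0.5, 0.6, -0.7]
width: 1.003
```

```bash
python3 -c "
from h import *
goal([.5016,-.3127,.17],63.5)
f=grab_frame('wrist');pickle.dump(f,open('w1.pkl','wb'));cv2.imwrite('pics/w1.png',f['image'])"
```

```text
shift [-1.   1.  59.5] turn [ 0.1 -0.2  0.1]
shift [-1.   1.  59.5] turn [   0.3    0.1 -179.9]
yaw 63.6 q [-32.1  17.1  -4.1  69.    0.1  -5.7] [ 0.5004 -0.3133  0.2295] F [-0.5  0.6 -0.7] w 1.003 t 2.975
```

View pics/w1.png

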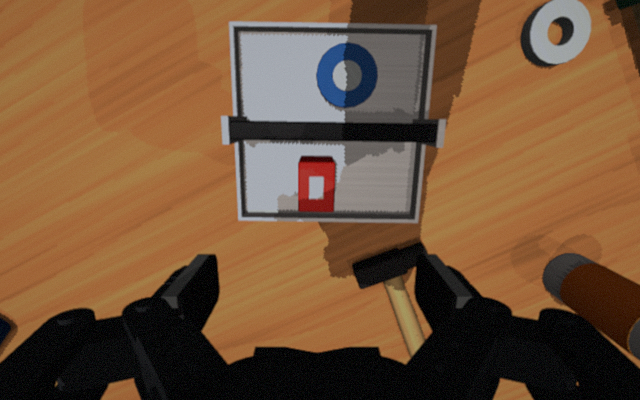

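The wrist view shows the pack lid at x 299–335, y about 165–211, the patch at (316,188), and the bar from (229,130) to (440,133). The tin is at (347,75).

```bash
python3 -c "
from h import *
f=pickle.load(open('w1.pkl','rb'))
print('patch',w(f,[(316,188),(317,188)],.056))
l=w(f,[(299,166),(335,166),(335,211),(299,211)],.056);print(l,l.mean(0))
b=w(f,[(229,120.5),(440,123),(229,140),(440,143)],.084);print('bar',b,b.mean(0))
d=b[1]-b[0];print(np.degrees(np.arctan2(d[1],d[0])))
t=w(f,[(231,23),(436,24),(419,222),(240,222)],.025);print('rim',t,t.mean(0));d=t[1]-t[0];print(np.degrees(np.arctan2(d[1],d[0])))
print('tin',w(f,[(347,75)],.03),'ring',w(f,[(556,32)],.018))
g=l.mean(0)
goal([g[0],g[1],.11],63.5)
"
```

```text
patch [[ 0.5014 -0.3144  0.056 ]
 [ 0.5018 -0.3135  0.056 ]]
[[ 0.4747 -0.3194  0.056 ]
 [ 0.4902 -0.2883  0.056 ]
 [ 0.5309 -0.3078  0.056 ]
 [ 0.5148 -0.3401  0.056 ]] [ 0.5026 -0.3139  0.056 ]
bar [[ 0.4107 -0.3518  0.084 ]
 [ 0.4925 -0.1917  0.084 ]
 [ 0.4248 -0.3601  0.084 ]
 [ 0.5083 -0.1978  0.084 ]] [ 0.4591 -0.2754  0.084 ]
62.91719121203126
rim [[ 0.3265 -0.3182  0.025 ]
 [ 0.4147 -0.1426  0.025 ]
 [ 0.5927 -0.2321  0.025 ]
 [ 0.5041 -0.4099  0.025 ]] [ 0.4595 -0.2757  0.025 ]
63.36136229939415
tin [[ 0.4189 -0.2394  0.03  ]] ring [[ 0.4731 -0.0348  0.018 ]]
shift [ -2.6   0.2 119.6] turn [ 0.1 -0.2  0.1]
shift [ -2.6   0.2 119.6] turn [   0.3    0.1 -179.9]
yaw 63.6 q [-32.1  17.1  -4.1  69.    0.1  -5.7] [ 0.5005 -0.3132  0.2296] F [-0.2  0.5  0.4] w 0.999 t 3.025
```

Emit:
carry_out --deltas '[-1, -2, 0, 50, 0, 0, 0, -1, -2, 0, 100, 0, 0, 0, -1, -2, 0, 145, 0, 0, 0, -1, -2, 0, 175, 0, 0, 0, -1, -2, 0, 195, 0, 0, 0, -1, -2, 0, 205, 0, 0, 0, -1, -2, 0, 205, 0, 0, 0]'

```text
t: 3.9
eef_pos: [0.5015, -0.3135, 0.0242]
tool_rot: [-0.717, -3.055, -0.004]
wrist_force: [0.3, 0.4, 0.3]
width: 0.999
```

Emit:
carry_out --deltas '[1, 0, 0, 0, 0, 0, 0, 1, 0, 0, 0, 0, 0, 0, 1, 0, 0, 0, 0, 0, 0, 1, 0, 0, 0, 0, 0, 0, 1, 0, 0, 0, 0, 0, 0, 1, 0, 0, 0, 0, 0, 0]' --squeeze 40

```text
t: 4.65
eef_pos: [0.5021, -0.3139, 0.0251]
tool_rot: [-0.718, -3.056, -0.003]
wrist_force: [-0.4, 0.4, 6.3]
width: 0.415
```

Emit:
carry_out --deltas '[1, 0, 0, -10, 0, 0, 0, 1, 0, 0, -30, 0, 0, 0, 1, 0, 0, -65, 0, 0, 0, 1, 0, 0, -110, 0, 0, 0, 1, 0, 0, -155, 0, 0, 0, 1, 0, 0, -190, 0, 0, 0, 1, 0, 0, -200, 0, 0, 0, 1, 0, 0, -200, 0, 0, 0]'

```text
t: 5.65
eef_pos: [0.5024, -0.3142, 0.2249]
tool_rot: [-0.718, -3.056, -0.003]
wrist_force: [-0.2, -0.4, -1.8]
width: 0.413
```

```bash
python3 -c "
from h import *
goal([.550,.155,.22],93.5)
f=grab_frame('wrist');pickle.dump(f,open('w2.pkl','wb'));cv2.imwrite('pics/w2.png',f['image'])"
```

```text
shift [166.2 441.4   5.8] turn [  0.1  -0.1 -29.9]
shift [166.2 441.4   5.8] turn [ -0.2  -0.1 150.1]
yaw 63.6 q [-32.1  17.4  -4.3  68.4   0.1  -5.6] [ 0.5024 -0.3142  0.2249] F [-0.2 -0.4 -1.8] w 0.413 t 5.65
```

View pics/w2.png

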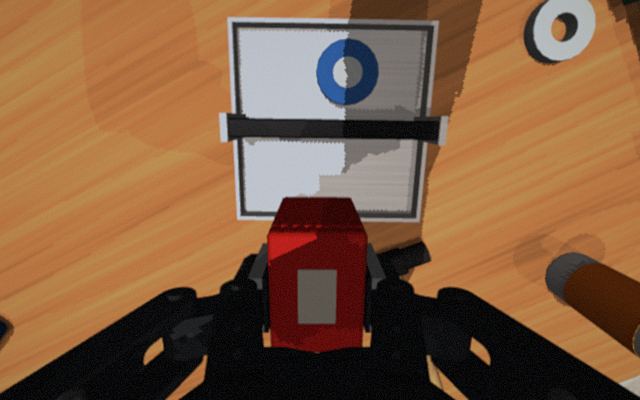

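The pack is held upright and the tray is undisturbed. Next I'll carry it over the drawer.

Emit:
carry_out --deltas '[1, 18, 50, 0, 0, 0, -3, 1, 40, 105, 0, 0, 0, -7, 1, 62, 165, 0, 0, 0, -11, 1, 85, 225, 0, 0, 0, -15, 1, 107, 285, 0, 0, 0, -19, 1, 130, 345, 0, 0, 0, -23, 1, 150, 400, 0, 0, 0, -27, 1, 166, 441, 0, 0, 0, -30]'

```text
t: 6.7
eef_pos: [0.5482, 0.1571, 0.2227]
tool_rot: [0.103, -3.133, -0.004]
wrist_force: [0.8, -0.4, -1.3]
width: 0.416
```

Emit:
carry_out --deltas '[1, 0, 0, 0, 0, 0, 0, 1, 0, 0, 0, 0, 0, 0]'

```text
t: 6.95
eef_pos: [0.547, 0.1568, 0.2208]
tool_rot: [0.104, -3.13, -0.002]
wrist_force: [-0.7, -0.4, -1.7]
width: 0.415
```

```bash
python3 -c "
from h import *
goal([.550,.155,.22],93.5)
f=grab_frame('wrist');pickle.dump(f,open('w3.pkl','wb'))
g=grab_frame('top');pickle.dump(g,open('top3.pkl','wb'))
s=grab_frame('side');pickle.dump(s,open('side3.pkl','wb'))
cv2.imwrite('pics/w3.png',np.hstack([f['image'],cv2.resize(s['image'][180:380,110:400],(580,400))])[:, :] if 0 else np.vstack([cv2.resize(f['image'],(480,300)),cv2.resize(s['image'][190:350,110:400],(480,265))]))
cv2.imwrite('pics/w3.png',f['image'])"
```

```text
shift [-2.9 -2.   0.7] turn [ 0.1 -0.6  0.3]
shift [-2.9 -2.   0.7] turn [   0.9    0.1 -179.7]
yaw 93.8 q [15.9 15.3 -7.6 67.6  0.2 12.1] [0.547  0.1568 0.2208] F [-0.7 -0.4 -1.7] w 0.415 t 6.95
```

View pics/w3.png

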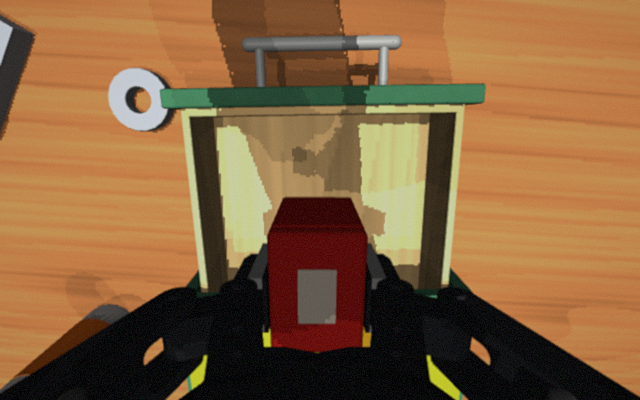

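The wrist view shows the pack centred over the drawer, the handle bar from (246,44) to (400,42), and the panel at about (162..484,95). I'll find the handle height by intersecting this with the top view.

```bash
python3 -c "
from h import *
f=pickle.load(open('w3.pkl','rb'));g=pickle.load(open('top0.pkl','rb'));s=pickle.load(open('side0.pkl','rb'))
for z in (.05,.06,.07,.08,.09):
  a=w(f,[(246,44),(400,42)],z);b=w(g,[(219,260),(267,258)],z);c=w(s,[(376,256),(372,302)],z)
  print(z,np.linalg.norm(a[0]-a[1]),a.mean(0),b.mean(0),c.mean(0))
a=w(f,[(162,88),(484,85)],.09);d=a[0]-a[1];print('panel edge',a,np.degrees(np.arctan2(d[1],d[0])))
print('inner front top',w(f,[(187,108),(463,106)],.085))
"
```

```text
0.05 0.13527294732901546 [0.4166 0.154  0.05  ] [0.4199 0.1519 0.05  ] [0.4227 0.1379 0.05  ]
0.06 0.13095233735941628 [0.4187 0.1539 0.06  ] [0.4207 0.1504 0.06  ] [0.4223 0.1456 0.06  ]
0.07 0.1266317273898171 [0.4208 0.1539 0.07  ] [0.4215 0.1488 0.07  ] [0.4219 0.1534 0.07  ]
0.08 0.1223111174202179 [0.423  0.1538 0.08  ] [0.4223 0.1473 0.08  ] [0.4214 0.1611 0.08  ]
0.09 0.1179905074506187 [0.4251 0.1537 0.09  ] [0.4231 0.1457 0.09  ] [0.421  0.1689 0.09  ]
panel edge [[0.4659 0.0289 0.09  ]
 [0.4468 0.283  0.09  ]] -85.70626910724889
inner front top [[0.4799 0.0464 0.085 ]
 [0.4635 0.2712 0.085 ]]
```

Emit:
carry_out --deltas '[1, 0, 0, 40, 0, -0.5, 0, 1, 0, 0, 80, 0, -0.5, 0, 1, 0, 0, 115, 0, -0.5, 0, 1, 0, 0, 140, 0, -0.5, 0, 1, 0, 0, 158, 0, -0.5, 0, 1, 0, 0, 166, 0, -0.5, 0, 1, 0, 0, 168, 0, -0.5, 0, 1, 0, 0, 168, 0, -0.5, 0]'

```text
t: 8.1
eef_pos: [0.5472, 0.156, 0.0549]
tool_rot: [-0.1, 3.138, 0.004]
wrist_force: [-0.6, -0.2, -1.2]
width: 0.421
```

Emit:
carry_out --deltas '[1, 0, 0, 2, 0, 0, 0, 1, 0, 0, 4, 0, 0, 0, 1, 0, 0, 6, 0, 0, 0, 1, 0, 0, 6, 0, 0, 0]'

```text
t: 8.6
eef_pos: [0.547, 0.156, 0.0487]
tool_rot: [-0.1, 3.138, 0.004]
wrist_force: [-0.3, -0.1, -0.9]
width: 0.421
```

Emit:
carry_out --deltas '[1, 0, 0, 1, 0, 0, 0, 1, 0, 0, 2, 0, 0, 0, 1, 0, 0, 3, 0, 0, 0, 1, 0, 0, 3, 0, 0, 0]'

```text
t: 9.1
eef_pos: [0.547, 0.156, 0.0456]
tool_rot: [-0.1, 3.138, 0.004]
wrist_force: [-0.5, 0.7, -1.5]
width: 0.412
```

Emit:
carry_out --deltas '[1, 0, 0, 1, 0, 0, 0, 1, 0, 0, 2, 0, 0, 0, 1, 0, 0, 2, 0, 0, 0]'

```text
t: 9.48
eef_pos: [0.5469, 0.156, 0.0434]
tool_rot: [-0.1, 3.138, 0.004]
wrist_force: [-0.1, -0.4, -2.3]
width: 0.42
```

Emit:
carry_out --deltas '[1, 0, 0, 1, 0, 0, 0, 1, 0, 0, 2, 0, 0, 0, 1, 0, 0, 2, 0, 0, 0]'

```text
t: 9.85
eef_pos: [0.5485, 0.1562, 0.0432]
tool_rot: [-0.099, 3.135, 0.004]
wrist_force: [-0.7, -1.6, 9.2]
width: 0.418
```

Contact at TCP z ≈ 0.043. I'll open slowly and stay in place for the 0.2 s, then rise.

Emit:
carry_out --deltas '[0.0, 0, 0, 0, 0, 0, 0, -0.3, 0, 0, 0, 0, 0, 0, -0.6, 0, 0, 0, 0, 0, 0, -1, 0, 0, 0, 0, 0, 0, -1, 0, 0, 0, 0, 0, 0, -1, 0, 0, 0, 0, 0, 0, -1, 0, 0, 0, 0, 0, 0]'

```text
t: 10.72
eef_pos: [0.5486, 0.1561, 0.0431]
tool_rot: [-0.099, 3.135, 0.004]
wrist_force: [0.3, -0.4, -0.7]
width: 0.999
```

Emit:
carry_out --deltas '[-1, 0, 0, -20, 0, 0, 0, -1, 0, 0, -50, 0, 0, 0, -1, 0, 0, -90, 0, 0, 0, -1, 0, 0, -130, 0, 0, 0, -1, 0, 0, -150, 0, 0, 0, -1, 0, 0, -150, 0, 0, 0]'

```text
t: 11.48
eef_pos: [0.5491, 0.1561, 0.1949]
tool_rot: [-0.099, 3.132, 0.005]
wrist_force: [0.2, -0.7, -0.5]
width: 1.002
```

```bash
python3 -c "
from h import *
goal([.390,.150,.20],94)
f=grab_frame('wrist');pickle.dump(f,open('w4.pkl','wb'));cv2.imwrite('pics/w4.png',f['image'])"
```

```text
shift [159.1   4.   -6.5] turn [ 0.2  0.5 -0.4]
shift [159.1   4.   -6.5] turn [  0.8  -0.3 179.6]
yaw 93.6 q [ 15.8  15.4 -11.   63.1   0.1  12.2] [0.5491 0.1561 0.1949] F [ 0.2 -0.7 -0.5] w 1.002 t 11.475
```

View pics/w4.png

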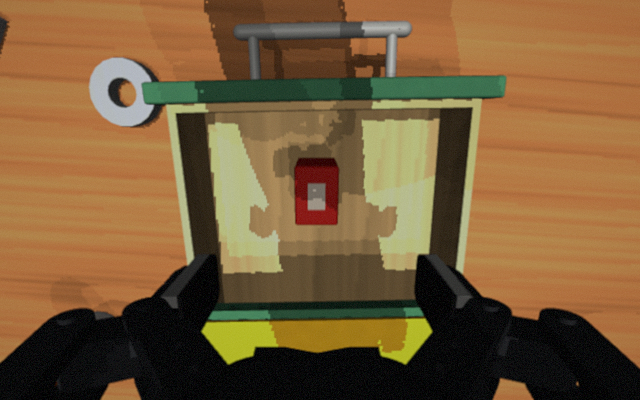

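The pack stands upright in the drawer (lid at 316,200). Next I'll move in front of the handle with closed fingers.

Emit:
carry_out --deltas '[1, 45, 1, 0, 0, 0, 0, 1, 95, 2, 0, 0, 0, 0, 1, 140, 3, 0, 0, 0, 0, 1, 164, 4, 0, 0, 0.5, 0, 1, 164, 4, 0, 0, 0.5, 0, 1, 164, 4, 0, 0, 0.5, 0]'

```text
t: 12.28
eef_pos: [0.3855, 0.1497, 0.1923]
tool_rot: [0.099, -3.138, -0.004]
wrist_force: [-0.1, 0.1, -0.9]
width: 0.003
```

Emit:
carry_out --deltas '[1, 0, 0, 40, 0, 0, 0, 1, 0, 0, 80, 0, 0, 0, 1, 0, 0, 115, 0, 0, 0, 1, 0, 0, 133, 0, 0, 0, 1, 0, 0, 138, 0, 0, 0, 1, 0, 0, 138, 0, 0, 0]'

```text
t: 13.02
eef_pos: [0.386, 0.1502, 0.0543]
tool_rot: [0.099, -3.138, -0.004]
wrist_force: [0.0, 0.1, -0.4]
width: 0.003
```

```bash
python3 -c "
from h import *
goal([.570,.163,.056],94)"
```

```text
shift [-184.4    1.2   -2. ] turn [ 0.2 -0.1 -0.4]
shift [-184.4    1.2   -2. ] turn [ -0.2  -0.2 179.6]
yaw 93.6 q [ 21.1   7.5 -41.5  41.1   0.2  17.5] [0.386  0.1502 0.0543] F [ 0.   0.1 -0.4] w 0.003 t 13.025
```

Emit:
carry_out --deltas '[1, -5, 0, 0, 0, 0, 0, 1, -10, 0, 0, 0, 0, 0, 1, -15, 0, 0, 0, 0, 0, 1, -20, 0, 0, 0, 0, 0, 1, -26, 0, 0, 0, 0, 0, 1, -34, 0, 0, 0, 0, 0, 1, -42, 0, 0, 0, 0, 0, 1, -50, 0, 0, 0, 0, 0]'

```text
t: 14.02
eef_pos: [0.4365, 0.1535, 0.0542]
tool_rot: [0.099, -3.138, -0.004]
wrist_force: [-1.6, 1.3, 0.1]
width: 0.002
```

Emit:
carry_out --deltas '[1, -8, 0, 0, 0, 0, 0, 1, -17, 0, 0, 0, 0, 0, 1, -26, 0, 0, 0, 0, 0, 1, -36, 0, 0, 0, 0, 0, 1, -46, 0, 0, 0, 0, 0, 1, -56, 0, 0, 0, 0, 0, 1, -66, 0, 0, 0, 0, 0, 1, -75, 0, 0, 0, 0, 0]'

```text
t: 15.02
eef_pos: [0.512, 0.1582, 0.054]
tool_rot: [0.099, -3.138, -0.004]
wrist_force: [-2.7, 0.8, -0.3]
width: 0.001
```

```bash
python3 -c "
from h import *
goal([.570,.163,.056],94)"
```

```text
shift [-58.2   1.1  -2.1] turn [ 0.2 -0.1 -0.4]
shift [-58.2   1.1  -2.1] turn [ -0.2  -0.3 179.6]
yaw 93.6 q [ 17.1  19.2 -25.9  45.    0.2  13.4] [0.512  0.1582 0.054 ] F [-2.7  0.8 -0.3] w 0.001 t 15.025
```

Emit:
carry_out --deltas '[1, -8, 0, 0, 0, 0, 0, 1, -16, 0, 0, 0, 0, 0, 1, -24, 0, 0, 0, 0, 0, 1, -31, 0, 0, 0, 0, 0, 1, -36, 0, 0, 0, 0, 0, 1, -39, 0, 0, 0, 0, 0, 1, -42, 0, 0, 0, 0, 0, 1, -44, 0, 0, 0, 0, 0]'

```text
t: 16.02
eef_pos: [0.556, 0.161, 0.0539]
tool_rot: [0.099, -3.138, -0.004]
wrist_force: [-0.6, 0.5, -0.3]
width: 0.001
```

Emit:
carry_out --deltas '[1, -2, 0, 0, 0, 0, 0, 1, -4, 0, 0, 0, 0, 0, 1, -6, 0, 0, 0, 0, 0]'

```text
t: 16.4
eef_pos: [0.5621, 0.1614, 0.0539]
tool_rot: [0.099, -3.138, -0.004]
wrist_force: [0.1, 0.4, -1.0]
width: 0.003
```

Emit:
carry_out --deltas '[1, -2, 0, 0, 0, 0, 0, 1, -4, 0, 0, 0, 0, 0, 1, -6, 0, 0, 0, 0, 0]'

```text
t: 16.77
eef_pos: [0.5642, 0.1615, 0.0536]
tool_rot: [0.099, -3.131, -0.005]
wrist_force: [-16.6, -0.5, 13.7]
width: 0.001
```

Emit:
carry_out --deltas '[1, -1, 0, 0, 0, 0, 0, 1, -2, 0, 0, 0, 0, 0, 1, -3, 0, 0, 0, 0, 0]'

```text
t: 17.15
eef_pos: [0.564, 0.1615, 0.0534]
tool_rot: [0.1, -3.125, -0.005]
wrist_force: [-13.1, -0.3, 11.5]
width: 0.002
```

```bash
python3 -c "
from h import *
goal([.570,.163,.056],94)
f=grab_frame('side');pickle.dump(f,open('s5.pkl','wb'));cv2.imwrite('pics/s5.png',cv2.resize(f['image'][90:390,90:480],None,fx=2,fy=2))"
```

```text
shift [-6.   1.2 -2.7] turn [ 0.2 -0.8 -0.3]
shift [-6.   1.2 -2.7] turn [ -1.3  -0.3 179.7]
yaw 93.7 q [ 15.8  24.5 -17.9  48.4   0.4  12.1] [0.564  0.1615 0.0534] F [-13.1  -0.3  11.5] w 0.002 t 17.15
```

View pics/s5.png

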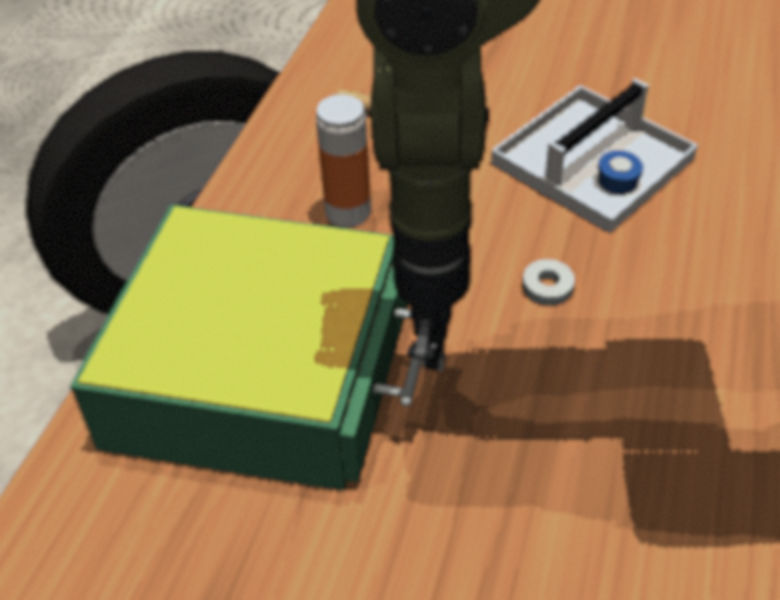

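The drawer is at its stop: TCP 0.564 against a predicted 0.5625, push about 13–17 N. The side view shows the panel flush, with the tray, ring and can in place. I'll back off, rise and go to the tray.

Emit:
carry_out --deltas '[1, 10, 0, 0, 0, 0, 0, 1, 30, 0, 0, 0, 0, 0, 1, 45, 0, 0, 0, 0, 0, 1, 50, 0, -30, 0, -0.7, 0, 1, 50, 0, -80, 0, -0.7, 0, -1, 50, 0, -130, 0, -0.7, 0, -1, 50, 0, -165, 0, -0.7, 0, -1, 50, 0, -165, 0, -0.7, 0]'

```text
t: 18.2
eef_pos: [0.5188, 0.1584, 0.2225]
tool_rot: [-0.1, 3.136, 0.007]
wrist_force: [0.3, 0.3, -0.4]
width: 0.636
```

```bash
python3 -c "
from h import *
goal([.4593,-.2756,.22],-26.7)"
```

```text
shift [  87.  -429.4    0.2] turn [  0.4  -0.1 120.3]
shift [  87.  -429.4    0.2] turn [  0.1   0.4 -59.7]
yaw 93.6 q [ 16.9  11.7 -12.   66.    0.2  13.2] [0.5188 0.1584 0.2225] F [ 0.3  0.3 -0.4] w 0.636 t 18.2
```

Emit:
carry_out --deltas '[-1, 8, -40, 0, 0, 0, 10, -1, 18, -90, 0, 0, 0, 20, -1, 28, -140, 0, 0, 0, 30, -1, 40, -195, 0, 0, 0, 40, -1, 50, -250, 0, 0, 0, 50, -1, 60, -300, 0, 0, 0, 60, -1, 72, -355, 0, 0, 0, 70, -1, 82, -405, 0, 0, 0, 80]'

```text
t: 19.2
eef_pos: [0.4617, -0.2526, 0.2192]
tool_rot: [-1.949, -2.463, -0.01]
wrist_force: [0.6, -0.1, -0.0]
width: 0.997
```

```bash
python3 -c "
from h import *
goal([.4593,-.2756,.22],-26.7)"
```

```text
shift [-21.8  -7.6  -1. ] turn [ 0.2 -0.3 40. ]
shift [-21.8  -7.6  -1. ] turn [   0.4    0.2 -140. ]
yaw 13.3 q [-28.9  10.3 -14.2  65.5   0.3  47.8] [ 0.4617 -0.2526  0.2192] F [ 0.6 -0.1 -0. ] w 0.997 t 19.2
```

Emit:
carry_out --deltas '[-1, -10, -4, 0, 0, 0, 10, -1, -20, -7, 0, 0, 0, 20, -1, -22, -8, 0, 0, 0, 30, -1, -22, -8, 0, 0, 0, 40, -1, -22, -8, 0, 0, 0, 40, -1, -22, -8, 0, 0, 0, 40]'

```text
t: 19.95
eef_pos: [0.4587, -0.2757, 0.2184]
tool_rot: [-2.669, -1.651, -0.008]
wrist_force: [-0.1, 0.1, 0.7]
width: 1.0
```

```bash
python3 -c "
from h import *
goal([.4593,-.2756,.09],-26.7)
f=grab_frame('wrist');pickle.dump(f,open('w6.pkl','wb'));cv2.imwrite('pics/w6.png',f['image'])"
```

```text
shift [ -0.4   0.5 128.4] turn [ 0.  -0.3  0.2]
shift [ -0.4   0.5 128.4] turn [   0.5    0.  -179.8]
yaw -26.5 q [-31.2  11.3 -13.   65.7   0.3  85.3] [ 0.4587 -0.2757  0.2184] F [-0.1  0.1  0.7] w 1.0 t 19.95
```

View pics/w6.png

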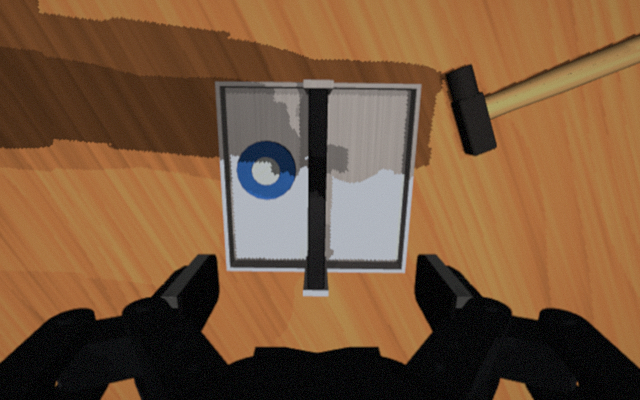

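The bar sits midway between the fingers (x≈317), and the tin is in the tray at (266,170). I'll descend and grip it firmly.

Emit:
carry_out --deltas '[-1, 2.5, 0.5, 45, 0, -0.3, 0, -1, 2.5, 0.5, 90, 0, -0.3, 0, -1, 2.5, 0.5, 130, 0, -0.3, 0, -1, 2.5, 0.5, 155, 0, -0.3, 0, -1, 2.5, 0.5, 163, 0, -0.3, 0, -1, 2.5, 0.5, 163, 0, -0.3, 0]'

```text
t: 20.75
eef_pos: [0.4608, -0.2728, 0.0557]
tool_rot: [-2.672, -1.652, -0.001]
wrist_force: [-0.3, -0.4, 0.3]
width: 0.999
```

Emit:
carry_out --deltas '[1, 0, 0, 0, 0, 0, 0, 1, 0, 0, 0, 0, 0, 0, 1, 0, 0, 0, 0, 0, 0, 1, 0, 0, 0, 0, 0, 0, 1, 0, 0, 0, 0, 0, 0, 1, 0, 0, 0, 0, 0, 0, 1, 0, 0, 0, 0, 0, 0, 1, 0, 0, 0, 0, 0, 0]' --squeeze 90

```text
t: 21.75
eef_pos: [0.4608, -0.2729, 0.0563]
tool_rot: [-2.672, -1.652, -0.001]
wrist_force: [-1.2, 1.5, 6.0]
width: 0.17
```

Emit:
carry_out --deltas '[1, 0, 0, -5, 0, 0, 0, 1, 0, 0, -12, 0, 0, 0, 1, 0, 0, -22, 0, 0, 0, 1, 0, 0, -34, 0, 0, 0, 1, 0, 0, -48, 0, 0, 0, 1, 0, 0, -62, 0, 0, 0, 1, 0, 0, -76, 0, 0, 0, 1, 0, 0, -85, 0, 0, 0]'

```text
t: 22.75
eef_pos: [0.4612, -0.2731, 0.1426]
tool_rot: [2.671, 1.652, 0.002]
wrist_force: [0.3, 0.4, -7.7]
width: 0.171
```

Emit:
carry_out --deltas '[1, 0, 0, -10, 0, 0, 0, 1, 0, 0, -22, 0, 0, 0, 1, 0, 0, -34, 0, 0, 0, 1, 0, 0, -46, 0, 0, 0, 1, 0, 0, -56, 0, 0, 0, 1, 0, 0, -62, 0, 0, 0, 1, 0, 0, -65, 0, 0, 0, 1, 0, 0, -65, 0, 0, 0]'

```text
t: 23.75
eef_pos: [0.4611, -0.2731, 0.2075]
tool_rot: [2.671, 1.652, 0.002]
wrist_force: [0.9, -0.2, -7.4]
width: 0.169
```

```bash
python3 -c "
from h import *
goal([.4593,-.2756,.09],-26.7)
f=grab_frame('side');g=grab_frame('wrist');h=grab_frame('top')
a=cv2.resize(f['image'][60:360,90:480],(624,480))[:, :]
top=np.hstack([cv2.resize(g['image'],(400,250)),cv2.resize(h['image'],(400,250))])
cv2.imwrite('pics/f7.png',np.vstack([top,np.pad(cv2.resize(f['image'][60:360,90:480],(442,340)),((0,0),(0,358),(0,0)))]))
import numpy as np;s=r.state();print(s['ft_torque'],s['joint_velocities'])"
```

```text
shift [ -3.1  -0.6 117.5] turn [ 0.1 -0.   0.2]
shift [ -3.1  -0.6 117.5] turn [   0.1    0.1 -179.8]
yaw -26.5 q [-30.7  11.6 -14.1  64.2   0.   85.9] [ 0.4611 -0.2731  0.2075] F [ 0.9 -0.2 -7.4] w 0.169 t 23.75
[-0.0098 -0.1078  0.0122] [ 0.0002  0.0005  0.      0.0005  0.0011 -0.0018]
```

View pics/f7.png

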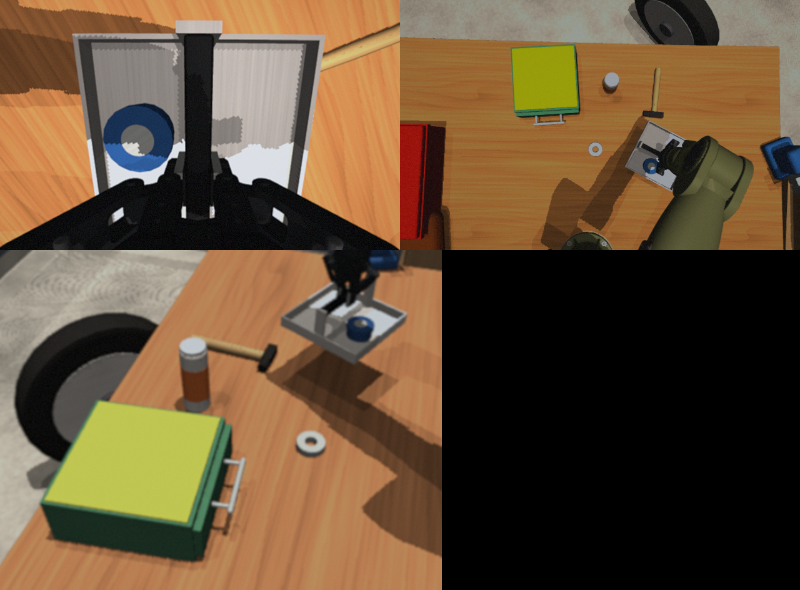

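The tray is up about 15 cm and level with the tin in it, and the obstacles haven't moved. One numeric check of the shut drawer before I hand in.

```bash
python3 -c "
from h import *
h=grab_frame('top')
g=cv2.cvtColor(h['image'],cv2.COLOR_BGR2GRAY)[180:205,230:250].mean(1);k=180+int(g.argmax())
print(g.round());print(k,w(h,[(238,k)],.073), 'expected handle x', .564+.0165)
y=blob(h,(25,150,80),(33,255,255),(150,50,300,190)); y=y[(y[:,0]>225)&(y[:,0]<250)];e=y[:,1].max();print('cover edge',w(h,[(238,e)],.113))
s=r.state();print(s['eef_pos'],s['width'],s['wrist_force'],s['t'])"
```

```text
[ 98.  96.  81.  34.  28.  45.  82.  97. 101. 109. 113. 111. 108.  85.
  76. 100. 146. 154. 139. 105. 105. 104. 108. 115. 113.]
197 [[0.5815 0.1657 0.073 ]] expected handle x 0.5804999999999999
cover edge [[0.6396 0.1604 0.113 ]]
[ 0.4608 -0.273   0.2072] 0.172724282557588 [-0.2163  0.124  -7.4932] 23.95
```

```bash
python3 -c "
from bench import r
print(r.finish_job())"
```

```text
the job is handed in; nothing more can be done
None
```

I moved the red pack from the tray into the open drawer, released it and pushed the drawer shut. I then lifted the tray by its bar and handed in at about 24 s of the 72 s, still holding it. The hand-in gave no verdict, so these are my own last checks:

- **Pack:** it stood upright and free in the drawer when I let go. I couldn't see it once the drawer was shut.
- **Drawer:** it reached a hard stop with about 13–17 N of push. Afterwards the handle measured x = 0.5815 m, against 0.5805 m at the stop, so it did not spring back. I had no joint reading. That this stop is the fully shut position is inferred from the chest's dimensions, whose predicted contact point was within 2 mm.
- **Tray:** I raised it about 15 cm, so its floor is near 0.155 m. It looks level in the pictures and the tin is still in it. The gripper is closed on the bar at 90 N, the wrist carries about 7.5 N and the arm is still.
- **Obstacles:** the spray can, mallet and bearing ring appear unmoved in the pictures; I did not re-measure them.

No check failed or disagreed.

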